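# Slide the tray sealer's locked drawer home

### The job

A foam tray of fruit lies in the drawer of the tray sealer, ready to be sealed. Press the orange lock button on the drawer's front with your fingertips and keep it held down all the way while you push the drawer in under the sealing head until it meets its end stop, then let go of the button so that it comes up and locks the drawer there. Do not pick anything up: leave the fruit tray lying in the drawer and the other things on the table where they are.

Things in the scene. Friction and masses are not known exactly. Their poses are not given: they have to be found in the camera images.
- sealer: Manual tray sealer fixed to the table, stainless base 540 x 240 mm. Origin on the table on its centre line, under the middle of the button's path. Its x axis points the way the drawer slides in, towards the white sealing head; y across, z up. Base: x -140 to +400, y -120 to +120 mm. Side rails: 84 mm high over the table, 98 to 120 mm either side of the centre line
- drawer (a joint): How far the aluminium drawer is slid in, m: 0 fully out (the start), 0.200 against its end stop under the sealing head. It slides easily (about 2 N plus a little damping) while the lock button is held down. Where the button comes up its pins drop into the next notch of a rack (one every 25 mm) and lock the drawer; at the end stop they lock it from 0.195 on
- lock_button (a joint): How far the lock button is pressed down, m: 0 up (drawer locked), 0.009 fully down at its own stop. About 4 N starts it and 5 to 6 N hold it fully down. The lock is free only beyond 0.004, so hold it fully down; it springs back up by itself when let go
- button_top (a point): Centre of the top face of the orange lock button, moving with button and drawer: 95 mm above the table when up, on the sealer's centre line, at sealer x = -100 mm + drawer. A flat pad 40 mm along the slide and 44 mm across, standing 10 mm above the drawer's aluminium deck (204 mm wide, 85 mm above the table)
- nest (a point): Centre of the opening in the drawer that holds the tray, at deck height (85 mm above the table), 160 mm from the button's centre towards the sealing head; moves with the drawer
- tray: White foam tray with four yellow pieces of fruit, 138 x 194 mm, 250 to 490 g, loose, hanging by its flange in the drawer's opening; origin at the centre of the flange's underside (85 mm above the table), its long side across the drawer. It rides along with the drawer
- stack: Stack of empty white foam trays 138 x 194 mm, 86 mm high, loose; origin under its centre
- tape: Pink tape dispenser 135 x 55 mm, 83 mm high, loose; origin under its centre
- marker: White marker pen with a blue cap, 140 mm long, 20 mm thick, lying loose; origin under its middle, along its x axis
- durian: Whole spiky green fruit, about 165 mm wide, 185 mm high with its stalk, standing on the white cutting board; origin under its centre
- knife: Kitchen knife, 325 mm long, black handle, lying on the cutting board along its x axis; origin at the underside between handle and blade
- push_ledge (a point): Top edge, middle, of the face of the drawer's black push ledge, 26 mm from the pad's centre on its sealing-head side: 70 mm wide, 9 mm thick, 20 mm above the deck; the fingers can push against it. Low black cheeks (12 mm high) stand beside the pad, 29 mm either side of its centre; the side away from the head is open
- head_front (a point): Lower edge, middle, of the front of the fixed white sealing head, 135 mm above the table. The head fills the sealer's width from here 165 mm onwards, its top about 202 mm above the table with a black press bar up to 234 mm; small knobs stand out up to 13 mm from its front. With the drawer home this is 80 mm from the button's centre
- tray2: A second filled foam tray, the same as the one in the drawer, waiting loose on the table, 33 mm high; origin at the centre of its flange's underside, 30 mm up

How it is judged (in metres and radians):
On the way, in this order (a step that is already met when the one before it is completed fails the run):
1. the lock button is pressed well down (over 5 mm) with the drawer still out (value of joint lock_button above 0.005 m and value of joint drawer below 0.15 m), for 0.1 s.
2. the drawer has been slid to its end stop (within 5 mm) with the button still held down (value of joint drawer above 0.195 m and value of joint lock_button above 0.003 m), for 0.1 s.
At the end, for the whole second after the job is handed in: The drawer rests within 5 mm of its end stop, the lock button is back up (under 1.5 mm down), the fruit tray lies flat in the drawer within 10 mm of its place, and no other thing on the table has moved 30 mm (value of joint drawer above 0.195 m and velocity of joint drawer below 0.005 m/s and value of joint lock_button below 0.0015 m and horizontal distance between tray and nest below 0.01 m and height (world z) of tray between 0.08 and 0.09 m and angle between tray's own z axis and vertical below 0.06 rad and distance of each of stack, tape, marker, durian, knife, tray2 from where it was at the start of the episode below 0.03 m); the robot touches nothing.
It fails at once if the lock button is let up on the way (under 3 mm down between 8 mm and 190 mm of the drawer's travel) (value of joint drawer between 0.008 and 0.19 m and value of joint lock_button below 0.003 m).
It fails at once if the fruit tray is lifted out of the drawer (15 mm) or tipped (height (world z) of tray above 0.1 m or angle between tray's own z axis and vertical above 0.2 rad).
It fails at once if another thing on the table is shoved or picked up (moved over 30 mm) (distance of any of stack, tape, marker, durian, knife, tray2 from where it was at the start of the episode above 0.03 m).
It also fails if it takes over 40 s, if anything falls off the work surface, if the arm or the gripper's body presses on something with over 40 N, if the wrist force passes 120 N, or if a joint passes its speed limit or range.

### The arm

A 7-joint arm with a two-finger parallel gripper is mounted at the origin on the work surface. World frame = base frame: x ahead of the robot, y to its left, z up, the work surface at z = 0. Lengths are in m, angles in degrees, forces in N, time in s.
With the tool pointing down it reaches from about 0.35 to 0.9 m from the base axis. Payload 7.2 kg.
Tool frame: the origin (TCP) lies between the finger pads; the fingertips stand 22 mm ahead of it and the grasp point (between the pads) lies 3 mm ahead of it; x points along the fingers, z is the direction in which the jaws open and shut, and the axes are right-handed (so a half turn about x gives the same grasp; the last joint's range is limited). The gripper opens to 85 mm and grips with 20 to 120 N. Pads are 22 mm wide; open, the fingers measure 114 mm over their backs; the gripper's body (76 mm by 85 mm) begins 54 mm behind the grasp point. The pads swing forward as they close: fully open they stand 13 mm farther back than shut.
Start: joints at [64.847, 23.554, -0.728, 91.456, 0.321, 64.991, -4.71], TCP at [0.226, -0.583, 0.253] pointing down, gripper open.
Joint ranges: [-169.25, 169.25], [-16.82, 113.86], [-84.01, 82.57], [7.8, 145.47], [-59.2, 239.2], [7.22, 106.19], [-163.78, 163.78]. Speed limits (degrees/s): [136.94, 136.94, 172.46, 172.46, 180, 180, 180].

### API

Orientations are given as a 3x3 rotation matrix whose columns are the frame's x, y, z axes.
In Python, from station import r gives the robot as it stands. Calls block until the motion is done:
- r.goto(position, orientation): joint-space move of the TCP to a pose.
- r.move_linear(position, rot=None, max_speed=0.15, guard=None): straight line of the TCP; rot=None keeps the orientation; max_speed is the mean speed in m/s. With guard (N) it stops when the force on the tool has changed by that much, and returns True; else False.
- r.set_joints(angles): joint-space move.
- r.set_gripper(opening): finger opening in m; the grip force is fixed at half the most; returns when the fingers have stopped.
- r.dwell(seconds).
- r.inverse_kinematics(position, orientation): joint angles nearest the present ones, or None.
- r.state(): the state.
- r.get_image(name): name is "scene" or "top"; returns a dict with "color" (420x560x3 uint8, red, green, blue), "depth" (420x560 float32, m along the optical axis (not along the pixel's ray), 0 where there is no reading), "intrinsics" (3x3 intrinsics, pixels), "rvec" (rotation vector, rad) and "tvec" (3), from world to camera coordinates, as OpenCV has them. Camera axes: x right, y down, z forward; pixel columns grow to the right and rows downward; lengths in m; the calibration is good to about 2 mm. A picture is of the moment at which its call begins.
A pose or a line that the arm cannot do raises r.IKError and nothing moves.
- r.finish_job(): hands the job in, once; it reports no verdict.
Trained networks look in a picture, given as the dict that the camera call returned (one of the last four; its "shot" number tells which), for a name from the list of things; names that differ only in an ending like _2 or _b are one class to them, and where a whole thing is asked for, a point or a joint stands for the part that bears it (a point fixed in the world has none). Each returns a list of dicts, best first, with "score" (0 to 1); they miss things now and then, are a little off and sometimes report something else, mostly with a low value. They report only what shows in the picture. A call takes as long as a camera call.
- r.find_in(picture, label): "rect" ([left, top, right, bottom] as shares, 0 to 1, of the picture: columns of its width, rows of its height, round what is visible of it).
- r.spot_point(picture, label): "centre" ([row, column] as shares, 0 to 1, of the picture: columns of its width, rows of its height: a listed point, or the origin of a listed thing).
The state is a dict: "t": time; "qpos": joint angles; "joint_velocities": joint speeds; "tau": joint torques, N m; "position": TCP position; "tcp_rot": TCP orientation; "force": force on the tool from outside, world axes, zero at the start; "moment": the same for the moment, N m; "finger_gap": finger opening in m.
Only numpy, scipy, OpenCV 4.12 (cv2) and the standard library are available. Lean on these libraries where they do the work, as an engineer would, in place of code of your own. Each camera call takes 0.05 s, during which the arm holds its last target.

## Working session

There is one attempt and no reset: what is moved stays moved. The work goes in short steps, each a Python script; the robot and the scene stay as the last script left them, time stands still between calls to the robot, and variables do not carry over. Pictures are saved under pics/ and viewed, and the job is handed in when it is done.

```bash
ls; mkdir -p pics; cat > h.py <<'E'
import numpy as np, cv2
from station import r
def cam(p):
    R=cv2.Rodrigues(np.array(p["rvec"],float))[0]; return np.array(p["intrinsics"]),R,np.array(p["tvec"],float).ravel()
def unproj(p,u,v,z=None,d=None):
    K,R,t=cam(p); ray=np.linalg.inv(K)@[u,v,1]
    if d is None:
        C=-R.T@t; w=R.T@ray; return C+w*(z-C[2])/w[2]
    return R.T@(ray*d-t)
def save(p,n): cv2.imwrite(f"pics/{n}.png",p["color"][:,:,::-1])
E
python3 - <<'E'
from h import *
for n in ("scene","top"):
    p=r.get_image(n); save(p,n+"0")
    for l in ("button_top","nest","tray","push_ledge","head_front","sealer"):
        o=r.spot_point(p,l)
        for q in o[:2]:
            v,u=q["centre"][0]*420,q["centre"][1]*560
            d=p["depth"][int(v),int(u)]
            print(n,l,round(q["score"],2),round(u),round(v),unproj(p,u,v,d=d).round(3) if d>0 else None, unproj(p,u,v,z={"button_top":.095,"push_ledge":.105,"head_front":.135,"sealer":0}.get(l,.085)).round(3))
s=r.state();print(s["t"],s["position"],s["tcp_rot"])
E
```

```text
pics
scene button_top 0.54 285 212 [0.527 0.113 0.089] [0.531 0.113 0.095]
scene tray 0.95 224 221 [ 0.528 -0.064  0.057] [ 0.547 -0.061  0.085]
scene tray 0.61 358 166 [0.306 0.357 0.024] [0.357 0.343 0.085]
scene push_ledge 0.89 272 212 [0.535 0.075 0.104] [0.536 0.075 0.105]
scene push_ledge 0.64 154 182 [ 0.517 -0.23   0.23 ] [ 0.416 -0.267  0.105]
scene head_front 0.74 223 290 [ 0.735 -0.064  0.032] [ 0.786 -0.052  0.135]
scene head_front 0.6 179 218 [ 0.598 -0.165  0.18 ] [ 0.566 -0.176  0.135]
scene sealer 0.79 251 238 [0.605 0.016 0.082] [0.553 0.012 0.   ]
top button_top 0.46 281 211 [0.519 0.117 0.095] [0.519 0.117 0.095]
top tray 0.94 334 202 [ 0.553 -0.049  0.058] [ 0.55  -0.046  0.085]
top tray 0.91 204 273 [0.325 0.353 0.004] [0.329 0.342 0.085]
top push_ledge 0.91 291 207 [0.533 0.084 0.084] [0.53  0.085 0.105]
top head_front 0.91 378 196 [ 0.568 -0.168  0.137] [ 0.568 -0.168  0.135]
top sealer 0.64 315 207 [0.534 0.012 0.089] [0.542 0.004 0.   ]
0.7 [ 0.22643828 -0.5825275   0.2533219 ] [[ 1.54103636e-05  9.32048895e-01  3.62332522e-01]
 [-3.56896938e-05  3.62332522e-01 -9.32048895e-01]
 [-9.99999999e-01  1.43167558e-06  3.88482155e-05]]
```

View pics/scene0.png

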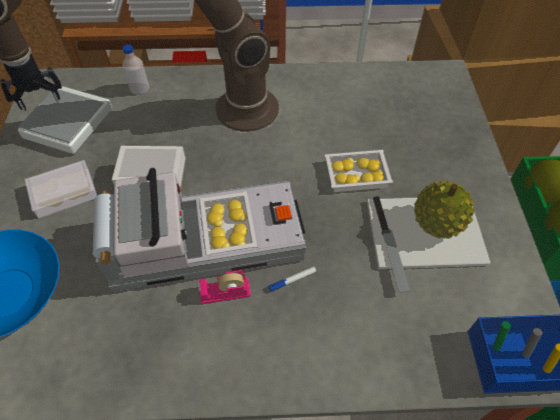

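View pics/top0.png

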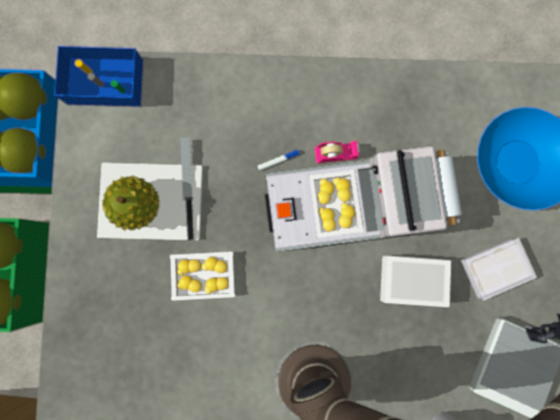

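The scene view shows the orange pad at about (283,212) and the top view at about (285,210), with the tray and head on its −y side. The network's points fit the given 160 and 280 mm spacings. Next I refine the pad centre and the slide axis.

```bash
python3 - <<'E'
from h import *
for n in ("scene","top"):
    p=r.get_image(n); c=p["color"]
    hsv=cv2.cvtColor(c,cv2.COLOR_RGB2HSV)
    m=cv2.inRange(hsv,(3,180,140),(14,255,255))
    k,lab,st,ce=cv2.connectedComponentsWithStats(m)
    for i in range(1,k):
        if abs(ce[i][0]-283)<20 and abs(ce[i][1]-211)<15 and st[i][4]>15:
            u,v=ce[i]; rr=cv2.minAreaRect(np.argwhere(lab==i)[:,::-1].astype(np.float32))
            print(n,st[i],ce[i],unproj(p,u,v,z=.095).round(4), np.median(p["depth"][lab==i]), unproj(p,u,v,d=np.median(p["depth"][lab==i])).round(4))
    K,R,t=cam(p); d=p["depth"]; vv,uu=np.mgrid[0:420,0:560]
    P=((np.stack([uu,vv,np.ones_like(uu)],-1)@np.linalg.inv(K).T)*d[...,None]-t)@R
    for lo,hi in ((.078,.09),(.02,.3)):
      s=(d>0)&(P[...,2]>lo)&(P[...,2]<hi)&(abs(P[...,0]-.56)<.17)&(P[...,1]<.25)&(P[...,1]>-.4)
      k,lab,st,ce=cv2.connectedComponentsWithStats(s.astype(np.uint8)); i=1+np.argmax(st[1:,4])
      q=P[lab==i][:,:2].astype(np.float32)
      print(n,lo,cv2.minAreaRect(q))
    cv2.imwrite(f"pics/{n}_crop.png",cv2.resize(c[150:270,170:330] if n=="scene" else c[140:260,250:410],None,fx=5,fy=5,interpolation=cv2.INTER_CUBIC)[:,:,::-1])
E
```

```text
scene [276 205  15  14 163] [283.03680982 211.88957055] [0.529 0.106 0.095] 1.4035374 [0.5285 0.1061 0.0942]
scene 0.078 ((0.5619687438011169, -0.12109562754631042), (0.24209503829479218, 0.5377119183540344), 8.814905166625977)
scene 0.02 ((0.588898777961731, -0.1137864887714386), (0.3077218234539032, 0.5558789372444153), 8.786903381347656)
top [277 203  14  14 157] [283.50318471 209.77707006] [0.5234 0.1082 0.095 ] 1.3963149 [0.5234 0.1082 0.0952]
top 0.078 ((0.5415645241737366, -0.012210488319396973), (0.23990298807621002, 0.32546380162239075), 8.657283782958984)
top 0.02 ((0.5560731887817383, -0.11384454369544983), (0.24374552071094513, 0.5552684664726257), 8.742208480834961)
```

View pics/top_crop.png

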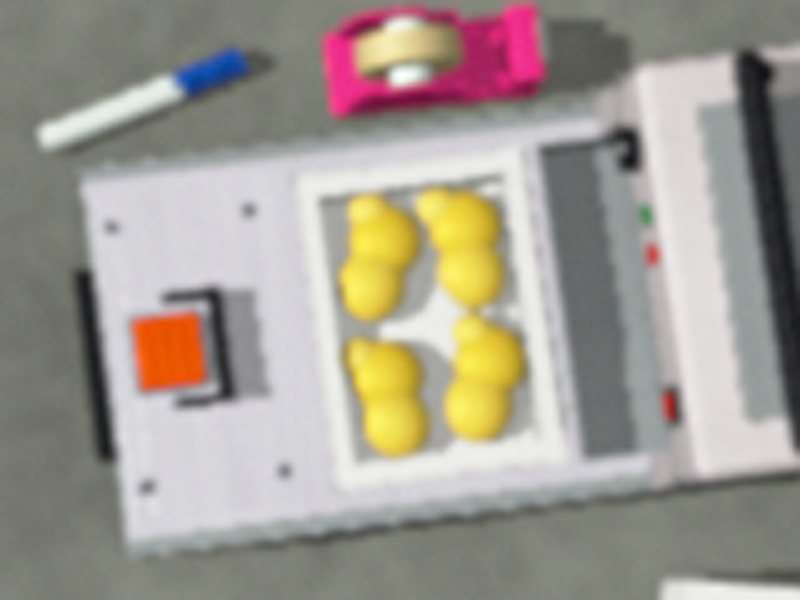

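View pics/scene_crop.png

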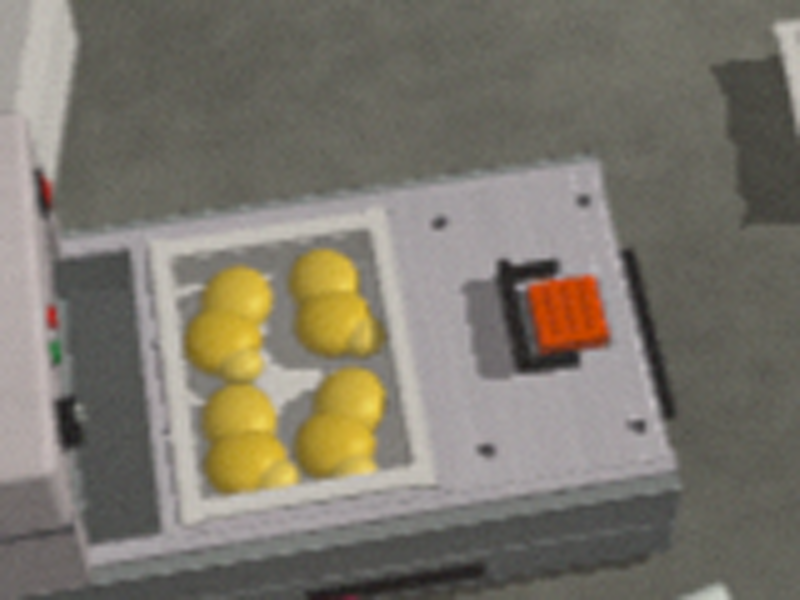

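```bash
cat >> h.py <<'E'
a=np.radians(8.7); D=np.array([np.sin(a),-np.cos(a),0]); B=np.array([.526,.107,.095])
def rot(sgn,tilt):
    t=np.radians(tilt); x=np.array([0,0,-1])*np.cos(t)+D*np.sin(t)
    z=sgn*np.cross([0,0,1],D); y=np.cross(z,x); return np.column_stack([x,y,z])
def tcp(s,z,R): # tip-centre at slide offset s from start pad centre, height z
    p=B+D*s; p[2]=z; return p-R[:,0]*.022
E
python3 - <<'E'
from h import *
for sg in (1,-1):
  for tilt in (0,10):
    R=rot(sg,tilt)
    for s,z in ((.006,.45),(.006,.13),(.006,.085),(.21,.085),(.15,.25)):
        q=r.inverse_kinematics(tcp(s,z,R),R); print(sg,tilt,s,z,None if q is None else np.round(q,1))
E
```

```text
1 0 0.006 0.45 [ 25.   15.2 -52.8  80.   12.   90.7 -18. ]
1 0 0.006 0.13 [ 17.   27.8 -43.  107.9  23.4  53.4 -28.3]
1 0 0.006 0.085 [ 14.5  30.9 -40.  110.   26.2  48.5 -30.6]
1 0 0.21 0.085 [ 31.   31.9 -34.4 106.   23.3  49.2  -6.2]
1 0 0.15 0.25 [ 29.5  19.7 -38.5  98.6  13.3  66.3  -4. ]
1 10 0.006 0.45 [ 18.9  16.3 -54.1  79.9  22.2  94.6 -24.9]
1 10 0.006 0.13 [ 16.4  32.1 -52.1 107.   38.9  62.8 -44.9]
1 10 0.006 0.085 [ 13.3  34.7 -47.9 109.1  41.6  58.1 -47.6]
1 10 0.21 0.085 [ 25.2  31.  -34.3 108.6  35.9  50.3 -21. ]
1 10 0.15 0.25 [ 25.3  19.4 -40.8 100.3  24.4  67.7 -15.3]
-1 0 0.006 0.45 [ 34.8  20.9 -70.5  79.5  19.6  93.1 155.3]
-1 0 0.006 0.13 [ -64.4   41.1   72.   112.9  -45.5   61.3 -143. ]
-1 0 0.006 0.085 [ -63.2   47.2   71.6  114.8  -53.3   60.3 -137. ]
-1 0 0.21 0.085 [ -40.2   50.    71.5  110.6  -54.6   63.  -116.4]
-1 0 0.15 0.25 [ -51.5   29.6   72.7  103.5  -30.1   69.8 -141.2]
-1 10 0.006 0.45 [ 27.8  21.8 -70.6  79.4  29.1  98.  149.1]
-1 10 0.006 0.13 [ 26.4  42.5 -70.9 106.5  51.1  73.2 125.4]
-1 10 0.006 0.085 [ 25.9  47.9 -71.1 108.4  57.   72.5 120.7]
-1 10 0.21 0.085 [ -47.1   49.2   71.5  113.2  -48.2   53.1 -125. ]
-1 10 0.15 0.25 [ -58.9   28.6   72.9  105.3  -20.    63.4 -151.7]
```

```bash
python3 - <<'E'
from h import *
R=rot(1,10)
s=r.state(); p=np.array(s["position"])
r.move_linear([p[0],p[1],.42],max_speed=.25)
r.set_gripper(0)
r.goto(tcp(.006,.40,R),R)
print(r.move_linear(tcp(.006,.135,R),max_speed=.15))
s=r.state(); print(s["t"],s["position"],tcp(.006,.135,R),s["force"],s["finger_gap"],np.round(s["qpos"],1))
for n in ("scene","top"):
    p=r.get_image(n); c=p["color"]
    cv2.imwrite(f"pics/{n}_a.png",cv2.resize(c[120:270,150:350] if n=="scene" else c[130:280,230:430],None,fx=4,fy=4,interpolation=cv2.INTER_CUBIC)[:,:,::-1])
    K,Rr,t=cam(p)
    for z in (.135,):
        w=B+D*.006; w[2]=z; u=K@(Rr@w+t); print(n,u[:2]/u[2])
E
```

```text
False
6.95 [0.52670749 0.10501529 0.15734168] [0.52632971 0.10484534 0.15666577] [1.02249249 0.38767507 0.35828193] 0.00018969845994519513 [ 16.7  31.7 -52.5 106.7  38.6  63.3 -44.6]
scene [281.25951534 202.98685619]
top [286.29794146 207.40119372]
```

View pics/scene_a.png

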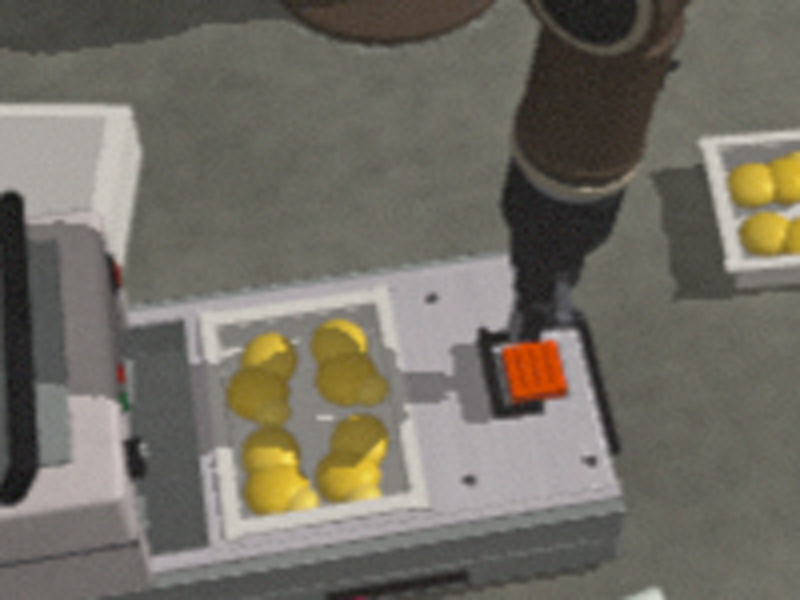

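View pics/top_a.png

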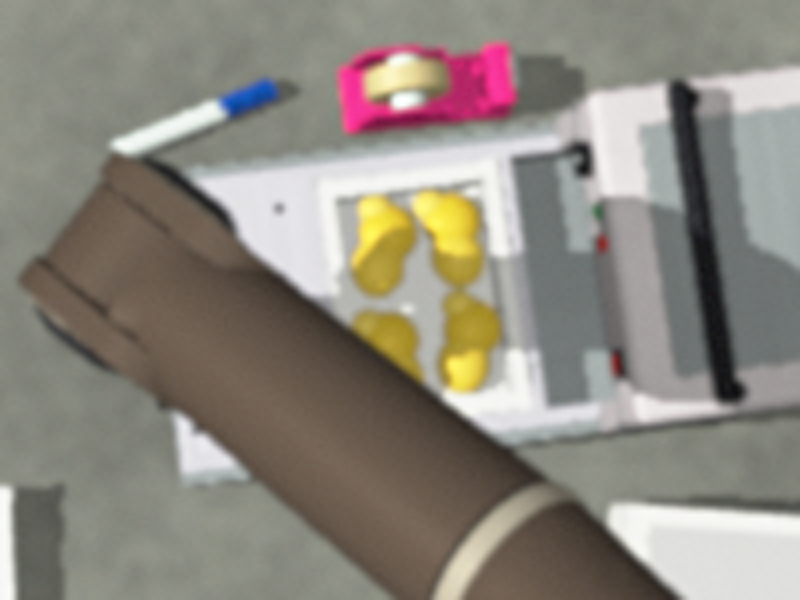

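The scene crop shows the shut fingertips just above the orange pad, at about (283,204) against a projected (281,203). That is within 4 mm. Before pressing, I check how high the forearm runs so it clears the head.

```bash
python3 - <<'E'
from h import *
for n in ("top","scene"):
    p=r.get_image(n); c=p["color"]; save(p,n+"_full"); d=p["depth"]
    K,R,t=cam(p); vv,uu=np.mgrid[0:420,0:560]
    P=((np.stack([uu,vv,np.ones_like(uu)],-1)@np.linalg.inv(K).T)*d[...,None]-t)@R
    s=(d>0)&(P[...,2]>.24)&(P[...,0]>.0)&(P[...,0]<.75)&(abs(P[...,1])<.4)
    Q=P[s]
    for lo in np.arange(0,.7,.05):
        q=Q[(Q[:,0]>=lo)&(Q[:,0]<lo+.05)]
        if len(q): print(n,round(lo,2),len(q),"y",np.percentile(q[:,1],[2,50,98]).round(3),"z",np.percentile(q[:,2],[2,50,98]).round(3))
E
```

```text
top 0.0 747 y [-0.014  0.043  0.076] z [0.277 0.35  0.456]
top 0.05 1375 y [-0.081 -0.001  0.053] z [0.271 0.455 0.56 ]
top 0.1 1231 y [-0.095 -0.036 -0.003] z [0.431 0.573 0.645]
top 0.15 1522 y [-0.097 -0.055 -0.024] z [0.531 0.663 0.769]
top 0.2 2316 y [-0.165 -0.074 -0.033] z [0.632 0.776 0.809]
top 0.25 3676 y [-0.172 -0.087 -0.029] z [0.703 0.777 0.807]
top 0.3 3199 y [-0.152 -0.062  0.02 ] z [0.652 0.726 0.77 ]
top 0.35 2227 y [-0.067  0.003  0.078] z [0.599 0.669 0.706]
top 0.4 1916 y [-0.019  0.059  0.139] z [0.544 0.619 0.657]
top 0.45 1766 y [0.04  0.124 0.206] z [0.501 0.565 0.606]
top 0.5 1108 y [0.094 0.155 0.215] z [0.493 0.526 0.557]
top 0.55 198 y [0.126 0.16  0.184] z [0.493 0.516 0.534]
scene 0.0 175 y [-0.082 -0.068 -0.032] z [0.242 0.277 0.321]
scene 0.05 201 y [-0.077 -0.048 -0.014] z [0.246 0.283 0.368]
scene 0.1 91 y [-0.117 -0.076 -0.054] z [0.369 0.415 0.486]
scene 0.15 112 y [-0.117 -0.102 -0.084] z [0.457 0.502 0.539]
scene 0.2 4 y [-0.107 -0.104 -0.102] z [0.544 0.546 0.546]
scene 0.35 425 y [-0.07  -0.03   0.055] z [0.616 0.649 0.663]
scene 0.4 1948 y [-0.039  0.013  0.1  ] z [0.577 0.624 0.658]
scene 0.45 2123 y [0.019 0.078 0.191] z [0.517 0.569 0.606]
scene 0.5 2548 y [0.075 0.117 0.213] z [0.284 0.51  0.556]
scene 0.55 2074 y [0.104 0.139 0.178] z [0.252 0.423 0.526]
```

View pics/scene_full.png

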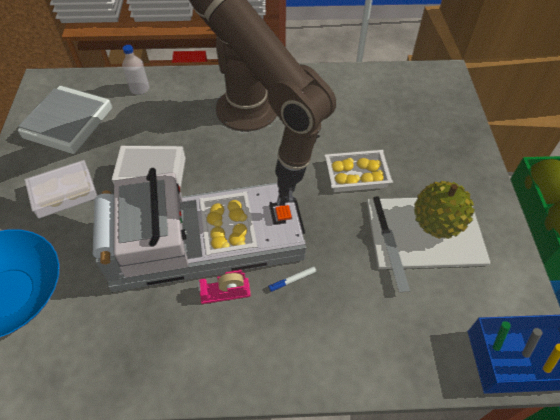

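The forearm stays above 0.49 m, well over the head's 0.234 m. Now I press the button.

```bash
python3 - <<'E'
from h import *
R=rot(1,10)
f0=np.array(r.state()["force"])
r.move_linear(tcp(.006,.110,R),max_speed=.08)
for z in (.100,.096,.093,.090,.088,.086,.084,.082):
    g=r.move_linear(tcp(.006,z,R),max_speed=.02,guard=14)
    s=r.state(); print(z,g,round(s["t"],2),(np.array(s["position"])+R[:,0]*.022).round(4),np.round(np.array(s["force"])-f0,1))
    if g or abs(s["force"][2]-f0[2])>11: break
E
```

```text
0.1 False 8.27 [0.5269 0.1011 0.1   ] [ 0.4 -0.4 -1.3]
0.096 False 8.62 [0.5272 0.1012 0.0963] [ 0.9 -0.3  4.1]
0.093 False 8.92 [0.5272 0.1012 0.0932] [1.5 0.1 4.2]
0.09 False 9.22 [0.5271 0.1012 0.0902] [ 0.8 -0.6  4. ]
0.088 False 9.47 [0.5271 0.1012 0.0882] [1.9 0.5 5.5]
0.086 False 9.72 [0.5272 0.1012 0.0871] [-0.8 -0.4 13.5]
```

Contact came at about 0.097 m, and the button bottomed at 0.0875 m with 13 N. That matches the 9 mm stroke. Next is the slide.

```bash
python3 - <<'E'
from h import *
R=rot(1,10)
for d in (.01,.03,.06,.1,.14,.18,.195):
    g=r.move_linear(tcp(.006+d,.0855,R),max_speed=.05,guard=25)
    s=r.state(); p=np.array(s["position"])+R[:,0]*.022
    f=np.array(s["force"]); print(d,g,round(s["t"],2),p.round(4),"adv",((p-B)@D-.006).round(4),"fD",(f@D).round(1),"flat",(f@R[:,2]).round(1),"fz",f[2].round(1))
    if g or f[2]<7: break
for n in ("scene",):
    p=r.get_image(n); c=p["color"]
    cv2.imwrite(f"pics/{n}_b.png",cv2.resize(c[120:270,110:310],None,fx=4,fy=4,interpolation=cv2.INTER_CUBIC)[:,:,::-1])
E
```

```text
0.01 False 10.07 [0.5289 0.0908 0.087 ] adv 0.0105 fD 1.1 flat -2.1 fz 17.6
0.03 False 10.62 [0.5319 0.0707 0.087 ] adv 0.0307 fD 2.0 flat -2.6 fz 16.8
0.06 False 11.37 [0.5364 0.0413 0.087 ] adv 0.0605 fD 1.4 flat -3.4 fz 17.0
0.1 False 12.32 [0.5425 0.0019 0.087 ] adv 0.1003 fD 0.6 flat -2.6 fz 16.5
0.14 False 13.27 [ 0.5485 -0.0377  0.087 ] adv 0.1405 fD 0.9 flat -1.9 fz 16.2
0.18 False 14.22 [ 0.5546 -0.0774  0.087 ] adv 0.1806 fD 1.2 flat -2.2 fz 16.8
0.195 False 14.67 [ 0.5569 -0.0928  0.087 ] adv 0.1962 fD 1.6 flat -1.3 fz 15.9
```

View pics/scene_b.png

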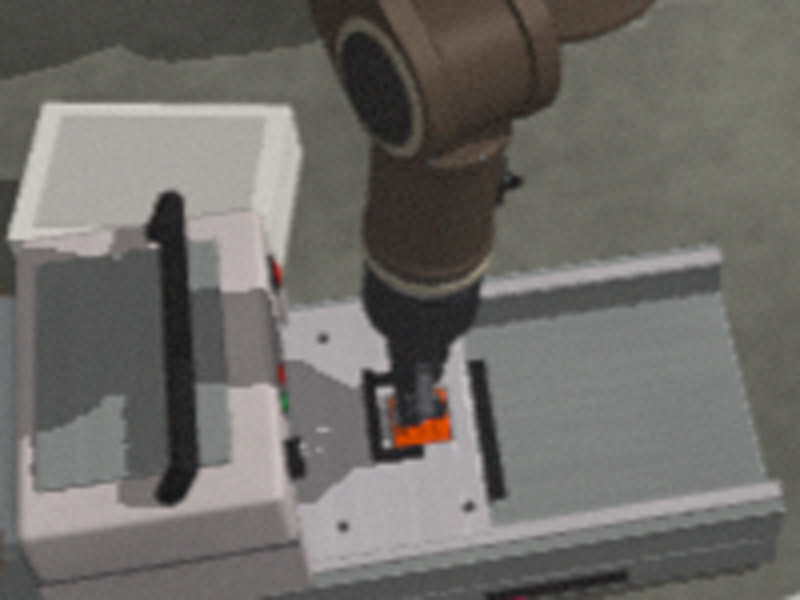

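The drawer followed, carried by friction, with the button still bottomed. The picture shows the pad at about crop (420,420), the ledge ahead of it, and a clear gap to the head. Now I push gently until the stop resists.

```bash
python3 - <<'E'
from h import *
R=rot(1,10)
for d in np.arange(.197,.226,.002):
    g=r.move_linear(tcp(.006+d,.0855,R),max_speed=.02,guard=20)
    s=r.state(); p=np.array(s["position"])+R[:,0]*.022
    f=np.array(s["force"]); print(round(d,3),g,round(s["t"],2),"adv",((p-B)@D-.006).round(4),"fD",(f@D).round(1),"fz",f[2].round(1),"z",p[2].round(4))
    if g or f@D<-15: break
r.dwell(.2)
for n in ("scene","top"):
    p=r.get_image(n); c=p["color"]
    cv2.imwrite(f"pics/{n}_c.png",cv2.resize(c[120:270,110:310] if n=="scene" else c[130:280,260:460],None,fx=4,fy=4,interpolation=cv2.INTER_CUBIC)[:,:,::-1])
E
```

```text
0.197 False 14.97 adv 0.1973 fD -0.5 fz 16.1 z 0.087
0.199 False 15.22 adv 0.1991 fD -0.8 fz 15.3 z 0.087
0.201 False 15.47 adv 0.2 fD -3.7 fz 17.1 z 0.087
0.203 False 15.72 adv 0.2003 fD -7.4 fz 17.2 z 0.0869
0.205 False 15.97 adv 0.2015 fD -8.9 fz 17.8 z 0.0869
0.207 False 16.22 adv 0.2031 fD -10.5 fz 17.8 z 0.0869
0.209 False 16.47 adv 0.2052 fD -9.7 fz 17.4 z 0.0869
0.211 False 16.72 adv 0.2072 fD -10.0 fz 15.6 z 0.087
0.213 False 16.97 adv 0.2086 fD -10.7 fz 16.7 z 0.087
0.215 False 17.22 adv 0.2087 fD -16.4 fz 16.7 z 0.0869
```

View pics/scene_c.png

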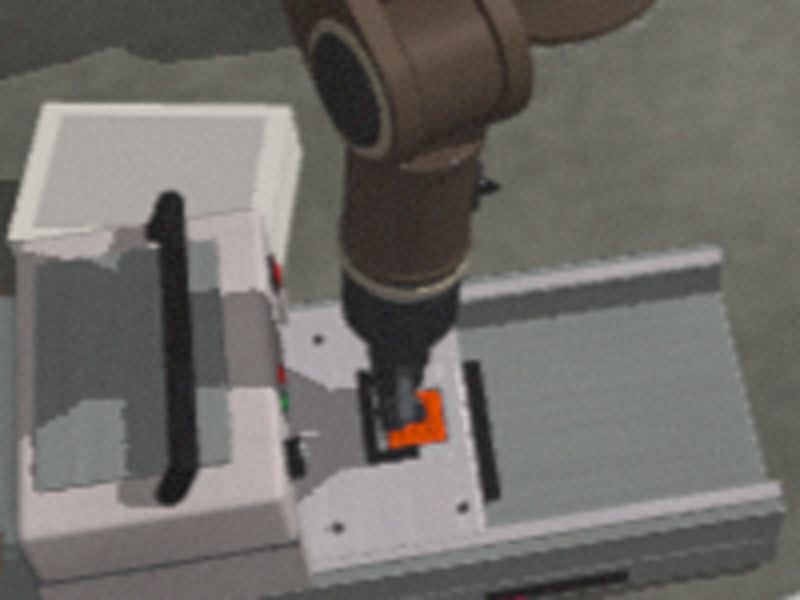

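The stop was met at an advance of 0.200 m. The fingers then slipped forward onto the ledge and pushed with 16 N. I relieve the push and lift straight up.

```bash
python3 - <<'E'
from h import *
R=rot(1,10)
r.move_linear(tcp(.006+.2105,.0855,R),max_speed=.02)
s=r.state(); print(np.array(s["force"])@D, s["force"][2])
r.move_linear(tcp(.006+.2095,.10,R),max_speed=.05)
r.move_linear(tcp(.006+.203,.13,R),max_speed=.08)
r.move_linear(tcp(.006+.15,.30,R),max_speed=.2)
r.move_linear(tcp(.006+.08,.42,R),max_speed=.2)
r.set_joints([-30, 0, -20, 90, 20, 70, -20]) if False else None
s=r.state(); print(s["t"],s["force"])
for n in ("scene","top"):
    p=r.get_image(n); c=p["color"]; save(p,n+"_d")
    hsv=cv2.cvtColor(c,cv2.COLOR_RGB2HSV)
    m=cv2.inRange(hsv,(3,180,140),(14,255,255))
    k,lab,st,ce=cv2.connectedComponentsWithStats(m)
    for i in range(1,k):
        if st[i][4]>40:
            u,v=ce[i]; q=unproj(p,u,v,d=np.median(p["depth"][lab==i]))
            if abs(q[0]-.55)<.1 and abs(q[1])<.3: print(n,st[i],q.round(4),"adv",(q-B)@D)
E
```

```text
-5.803172508400915 13.346320723814802
20.75 [ 0.01893362 -0.08531352 -0.30555267]
scene [206 216  15  14 174] [ 0.5587 -0.0904  0.0939] adv 0.20002802152616586
```

View pics/scene_d.png

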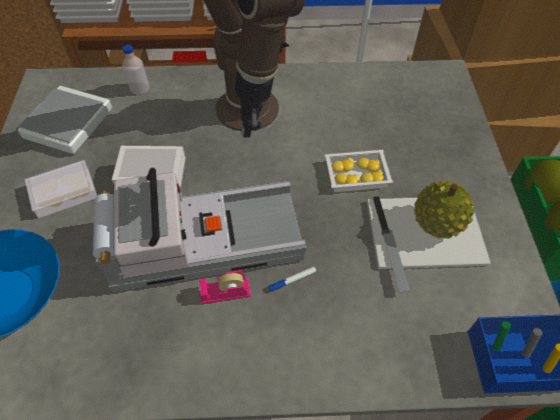

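View pics/top_d.png

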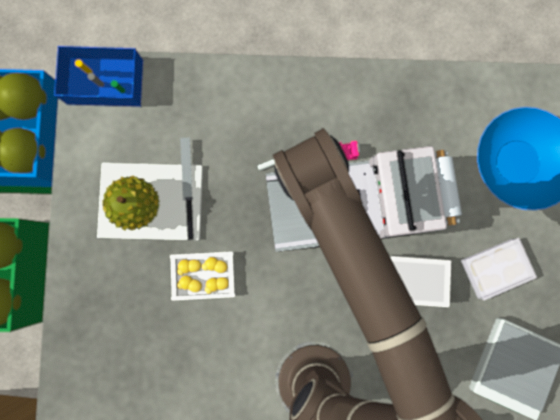

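The scene view shows the pad at (213,223) with the drawer under the head. The pad measures z = 0.094 m (up), and it has moved 0.200 m. The other things sit at their earlier pixels and the arm is clear of everything, so I hand the job in.

```bash
python3 -c "
from station import r
r.finish_job(); print(r.state()['t'])"
```

```text
the job is handed in; nothing more can be done
the job is handed in; nothing more can be done
```

I pushed the drawer in to its end stop with the lock button held down, then let the button up. The job was handed in at about 21 s of the 40 s limit. No verdict is reported, so I am going by my own checks:

- **Press:** the closed fingertips touched the pad at about 0.097 m and bottomed at 0.0875 m, which matches the 9 mm stroke. They were still at 0.087 m, pressing with about 16 N, for the whole slide.
- **Slide:** the drawer stopped after 0.200 m. The fingers then slipped about 9 mm forward on the pad onto the push ledge, and I confirmed the stop there with about 16 N.
- **After release:** in the scene camera the pad stands at 0.094 m (up; 0.094–0.095 m before the press) and has moved 0.200 m from the start. The arm was raised clear and the tool force was about zero.
- **Other things:** they looked unmoved in the scene view by eye; I did not measure them.

**Not checked or disagreeing:**
- The tray in the drawer is hidden under the head, so I could not see it at the end.
- In the last top view the arm hid the pad, so the final reading comes from one camera.
- At the start, the two cameras put the pad about 5 mm apart in x. I used the mean.

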